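# Drip collar onto the round flask

### The arm

A 7-joint arm with a two-finger parallel gripper is mounted at the origin on the work surface. World frame = base frame: x ahead of the robot, y to its left, z up, the work surface at z = 0. Lengths are in m, angles in degrees, forces in N, time in s.
With the tool pointing down it reaches from about 0.4 to 0.75 m from the base axis. Payload 19.5 kg.
Tool frame: the origin (TCP) lies at the very end of the fingers, on their centre line; the grasp point (between the pads) lies 19 mm behind it (manip.grip_depth is the distance from the TCP to the grasp point, in m); z points along the fingers, y is the line along which they close (so a half turn about z gives the same grasp; the last joint's range is limited). The gripper opens to 85 mm and grips with 20 to 120 N. Pads are 22 mm wide; open, the fingers measure 114 mm over their backs; the gripper's body (76 mm by 85 mm) begins 54 mm behind the grasp point. The pads swing forward as they close: fully open they stand 13 mm farther back than shut.
Start: joints at [-69.712, 40.479, -1.581, 85.061, 1.261, 54.483, -4.326], TCP at [0.222, 0.531, 0.231] pointing down, gripper open.
Joint ranges: [-155.06, 155.06], [-18.47, 123.98], [-90, 86.84], [0, 140.48], [-83.41, 263.41], [0, 116], [-161.91, 161.91]. Speed limits (degrees/s): [108.29, 108.29, 147.25, 147.25, 172.46, 172.46, 172.46].

### API

Orientations are given as a 3x3 rotation matrix whose columns are the frame's x, y, z axes.
In Python, from workcell import manip gives the robot as it stands. Calls block until the motion is done:
- manip.reach(position, orientation): joint-space move of the TCP to a pose.
- manip.movel(position, feed=0.15, rot=None, stop_force=None): straight line of the TCP; rot=None keeps the orientation; feed is the mean speed in m/s. With stop_force (N) it stops when the force on the tool has changed by that much, and returns True; else False.
- manip.move_joints(angles): joint-space move.
- manip.move_gripper(opening, effort=None): finger opening in m; effort is the grip in N (None keeps the last); returns when the fingers have stopped.
- manip.dwell(seconds).
- manip.ik(position, orientation): joint angles nearest the present ones, or None.
- manip.grab_frame(name): name is "scene" or "top" or "wrist"; returns (picture, depth): 400x640x3 uint8, red, green, blue; 400x640 float32, m along the optical axis (not along the pixel's ray), 0 where there is no reading.
- manip.camera_info(name): a dict with "fx", "fy", "cx", "cy" (pixels), "T" (4x4, takes a point from camera to world coordinates). Camera axes: x right, y down, z forward; pixel columns grow to the right and rows downward; lengths in m; the calibration is good to about 2 mm. A picture is of the moment at which its call begins: read the wrist's pose just before it. camera_info takes no time and is no camera call; for the wrist camera it gives the pose at the moment of the call.
A pose or a line that the arm cannot do raises manip.MotionError and nothing moves.
- manip.hand_in(): hands the job in; it is judged then, once.
Readings, each from a call of its own:
- manip.get_t(): time.
- manip.get_q(): joint angles.
- manip.get_dq(): joint speeds.
- manip.get_joint_efforts(): joint torques, N m.
- manip.get_ee_pos(): TCP position.
- manip.get_orientation(): TCP orientation.
- manip.get_contact_force(): force on the tool from outside, world axes, zero at the start.
- manip.get_moment(): the same for the moment, N m.
- manip.get_gripper_width(): finger opening in m.
- manip.get_gripper_force(): force on a finger pad.
Only numpy, scipy, OpenCV 4.12 (cv2) and the standard library are available. Lean on these libraries where they do the work, as an engineer would, in place of code of your own. Each camera call takes 0.05 s, during which the arm holds its last target. There are 200 camera calls.

### The job

Get the round flask ready for decanting: pick up the tall, narrow steel collar (not the flat bangle) and lower it over the neck of the round-bodied blue flask (not the square one) until it rests flat on the flask's shoulder, without dropping it, then let go. Leave the round flask standing upright in its place, and do not shift the square flask or the bangle.

Things in the scene. Friction and masses are not known exactly. Their poses are not given: they have to be found in the camera images.
- collar: The drip collar: a loose plain stainless steel tube ring, open at both ends, standing on the walnut top to the left of the marble tray. Outer diameter 50 mm, bore 42 mm, wall 4 mm, height 34 mm, about 0.15 kg. Origin: on its axis at its underside; z along its axis, up. It can be gripped across its outside, from above.
- round_flask: Round flask: loose cobalt-blue glass, about 0.6 kg, on the marble tray. Cylindrical body 76 mm across and 130 mm tall, its flat level top being the shoulder; from the middle rises an upright neck, 22 mm across with a 25 mm lip, its top 178 mm above the flask's underside. Origin: on the axis at the underside; z up. Other things on the tray, the square flask aside, are under 110 mm tall.
- square_flask: Square flask, to be left alone: same blue glass, same neck and heights, but a square body, 66 by 66 mm. It stands on the same tray (white marble, rim 18 mm high, 260 by 420 mm), at least 25 cm from the round flask; which of the two is on the left varies. Origin: middle of the underside; z up.
- bangle: The bangle, to be left alone: a flat, loose steel ring lying on the walnut top to the left of the tray, at least 12 cm from the collar and either nearer to the robot or farther away. Outer diameter 68 mm, inner 60 mm, height 10 mm. Origin: on its axis at its underside; z up.
Not all that is in view belongs to the job. What is shaped like the round_flask but orange is not meant. Leave any orange or turquoise look-alike of the collar alone.

How it is judged (in metres and radians):
At the end, for the whole second after the job is handed in: The collar surrounds the round flask's neck (axes within 14 mm) and rests on its shoulder (underside within 7 mm of it, level to 0.17 rad); the round flask is upright within 0.1 rad and within 30 mm of where it began; both are at rest and released (horizontal distance between collar and round_flask below 0.014 m and z of collar in the frame of round_flask between 0.125 and 0.137 m and angle between the z axis of collar and the z axis of round_flask, either way round below 0.17 rad and angle between round_flask's own z axis and vertical below 0.1 rad and distance of round_flask from where it was at the start of the episode below 0.03 m and linear speed of each of collar, round_flask below 0.03 m/s); the robot touches nothing.
It fails at once if the collar is dropped onto the flask (moving faster than 0.55 m/s while not held, over the neck) (horizontal distance between collar and round_flask below 0.03 m and z of collar in the frame of round_flask above 0.1 m and contact force between collar and the fingers below 0.05 N and linear speed of collar above 0.55 m/s).
It fails at once if the round flask is tipped by more than 0.35 rad (angle between round_flask's own z axis and vertical above 0.35 rad).
It fails at once if the square flask is shifted by more than 30 mm (distance of square_flask from where it was at the start of the episode above 0.03 m).
It fails at once if the bangle is shifted by more than 40 mm (distance of bangle from where it was at the start of the episode above 0.04 m).
It also fails if it takes over 45 s, if anything falls off the work surface, if the arm or the gripper's body presses on something with over 40 N, if the wrist force passes 120 N, or if a joint passes its speed limit or range.

## Working session

There is one attempt and no reset: what is moved stays moved. The work goes in short steps, each a Python script; the robot and the scene stay as the last script left them, time stands still between calls to the robot, and variables do not carry over. Pictures are saved under pics/ and viewed, at most 10 in all, crops included, and the job is handed in when it is done.

```bash
mkdir -p pics; cat > h.py <<'E'
import numpy as np, cv2
from workcell import manip
def grab(n,save=None):
    ci=manip.camera_info(n); im,d=manip.grab_frame(n)
    if save: cv2.imwrite(f'pics/{save}.png',im[:,:,::-1])
    return ci,im,d
def cloud(ci,d):
    v,u=np.mgrid[:d.shape[0],:d.shape[1]]
    P=np.stack([(u-ci['cx'])/ci['fx']*d,(v-ci['cy'])/ci['fy']*d,d],-1)
    return P@ci['T'][:3,:3].T+ci['T'][:3,3]
def ray(ci,u,v,z):
    r=ci['T'][:3,:3]@np.array([(u-ci['cx'])/ci['fx'],(v-ci['cy'])/ci['fy'],1]);o=ci['T'][:3,3]
    return o+r*(z-o[2])/r[2]
E
python3 - <<'E'
from h import *
for n in('top','scene'):
    ci,im,d=grab(n,n+'0'); np.savez(n+'0.npz',im=im,d=d); print(n,ci['fx'],ci['cx'],ci['cy'],ci['T'].round(3).tolist())
E
```

```text
top 386.4484885955564 318.50795133518966 200.20979291238137 [[0.002, -0.996, 0.092, 0.439], [-1.0, -0.003, -0.003, -0.004], [0.003, -0.092, -0.996, 1.064], [0.0, 0.0, 0.0, 1.0]]
scene 447.8001993603501 325.61527085425524 210.45967570977976 [[-0.911, 0.317, -0.263, 0.793], [0.412, 0.716, -0.563, 0.547], [0.01, -0.622, -0.783, 0.818], [0.0, 0.0, 0.0, 1.0]]
```

View pics/top0.png

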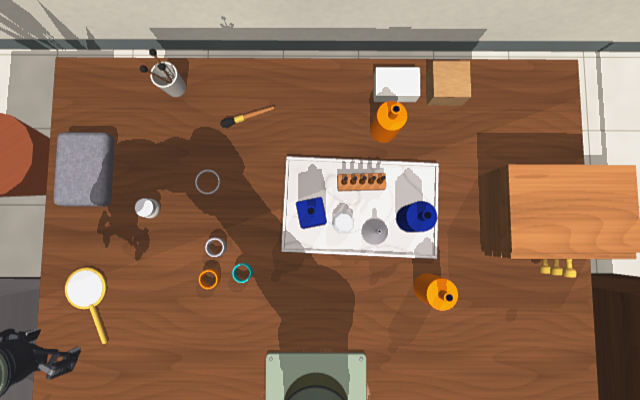

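View pics/scene0.png

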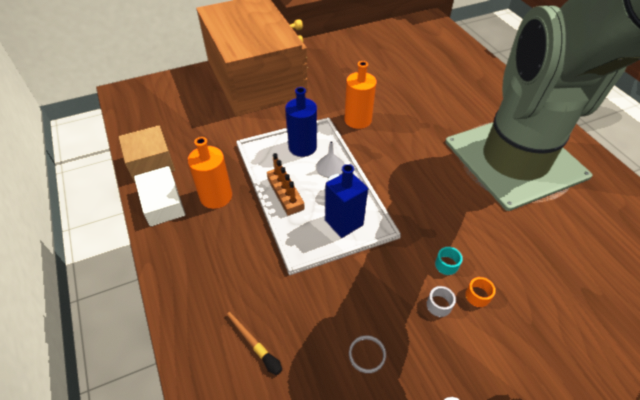

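The top view shows the collar at (215,247), with an orange ring at (208,280), a turquoise ring at (242,273) and the bangle at (207,182). The round blue flask is at (417,217) with its lip near (424,215), and the square flask is at (311,212). The scene view agrees: collar (441,301), round flask lip (300,92).

```bash
python3 - <<'E'
from h import *
def fit(P):
    c,r=cv2.minEnclosingCircle(P[:,:2].astype(np.float32)); return np.round([*c,r,len(P),*np.percentile(P[:,2],[5,50,95])],4)
for n in('top','scene'):
    z=np.load(n+'0.npz');ci=manip.camera_info(n);im=z['im'].astype(int);P=cloud(ci,z['d'])
    blue=(im[...,2]>im[...,0]+50)&(im[...,2]>im[...,1]+60)&(z['d']>0)
    k,l,s,c=cv2.connectedComponentsWithStats(blue.astype(np.uint8))
    for i in range(1,k):
        if s[i,4]<150: continue
        Q=P[l==i]; zt=Q[:,2]; print(n,'blue',c[i].round(),s[i,4],'top z',np.percentile(zt,[50,99]).round(3))
        h=np.histogram(zt,np.arange(0,.22,.01))[0]; print(h)
        for a,b in((.17,.2),(.128,.15)):
            m=(zt>a)&(zt<b)
            if m.sum()>3: print(a,fit(Q[m]))
    # things near the collar
    cu,cv=(215,247) if n=='top' else (441,301)
    W=np.zeros(blue.shape,bool);r=16 if n=='top' else 22;W[cv-r:cv+r,cu-r:cu+r]=1
    m=W&(im.max(-1)-im.min(-1)<40)&(im.min(-1)>90)
    cn=max(cv2.findContours(m.astype(np.uint8),0,1)[0],key=cv2.contourArea)
    e=cv2.fitEllipse(cn);print(n,'collar ellipse',e)
    t=W&(P[...,2]>.027)&(P[...,2]<.045)&(z['d']>0);print('collar top pts',fit(P[t]) if t.sum()>3 else t.sum())
z=np.load('top0.npz');P=cloud(manip.camera_info('top'),z['d'])
for u,v in((242,273),(208,280),(207,182),(375,232),(388,217),(442,295),(311,230)):print((u,v),P[v-6:v+7,u-6:u+7].reshape(-1,3)[np.argmax(P[v-6:v+7,u-6:u+7,2])].round(3))
E
```

```text
top blue [311. 212.] 656 top z [0.138 0.188]
[  0   0   0   0   0   0   0   0   0   0   0   0   0 532  66   1   0   0
  57   0   0]
0.17 [4.958e-01 1.270e-02 1.220e-02 5.700e+01 1.831e-01 1.861e-01 1.887e-01]
0.128 [4.964e-01 1.210e-02 4.200e-02 5.980e+02 1.354e-01 1.379e-01 1.410e-01]
top blue [421. 216.] 663 top z [0.138 0.188]
[  0   0   0   0   0   0   0   0   0   0   0   0   0 524  78   2   2   0
  57   0   0]
0.17 [ 4.874e-01 -2.530e-01  1.240e-02  5.700e+01  1.832e-01  1.861e-01
  1.884e-01]
0.128 [ 4.869e-01 -2.531e-01  3.770e-02  6.020e+02  1.351e-01  1.381e-01
  1.407e-01]
top collar ellipse ((214.58094787597656, 246.9739227294922), (18.919986724853516, 19.36098289489746), 106.61238098144531)
collar top pts [4.080e-01 2.693e-01 2.510e-02 1.010e+02 2.810e-02 3.360e-02 3.720e-02]
scene blue [301. 109.] 461 top z [0.138 0.161]
[  0   0   0   0   0   0   0   0   0   0   0   0   3 408  33  11   6   0
   0   0   0]
0.128 [ 4.895e-01 -2.501e-01  3.940e-02  4.430e+02  1.344e-01  1.375e-01
  1.403e-01]
scene blue [346. 187.] 712 top z [0.138 0.187]
[  0   0   0   0   0   0   0   0   0   0   0   0   2 612  23  10  10   2
  53   0   0]
0.17 [4.985e-01 1.510e-02 1.230e-02 5.500e+01 1.814e-01 1.853e-01 1.878e-01]
0.128 [4.999e-01 1.710e-02 4.240e-02 6.370e+02 1.339e-01 1.373e-01 1.396e-01]
scene collar ellipse ((440.8871765136719, 300.89251708984375), (26.701845169067383, 29.720218658447266), 17.039642333984375)
collar top pts [4.105e-01 2.718e-01 2.600e-02 2.010e+02 2.780e-02 3.270e-02 3.540e-02]
(242, 273) [ 0.439 -0.004  1.064]
(208, 280) [ 0.439 -0.004  1.064]
(207, 182) [0.598 0.297 0.005]
(375, 232) [ 0.439 -0.004  1.064]
(388, 217) [ 0.439 -0.004  1.064]
(442, 295) [ 0.439 -0.004  1.064]
(311, 230) [ 0.439 -0.004  1.064]
```

```bash
cat >> h.py <<'E'
def R(p,flip=0):
    """tool down, fingers closing tangentially about the base axis"""
    a=np.arctan2(p[1],p[0]); y=np.array([-np.sin(a),np.cos(a),0])*(-1 if flip else 1); z=np.array([0,0,-1.]); return np.stack([np.cross(y,z),y,z],1)
C=np.array([.4092,.2705]); F=np.array([.488,-.2518])
E
python3 - <<'E'
from h import *
print(manip.get_t(),manip.get_orientation().round(2).tolist())
for f in(0,1):
    for p,z in((C,.2),(C,.003),(F,.26),(F,.14)):
        q=manip.ik([*p,z],R(p,f)); print(f,z,None if q is None else np.round(q,1))
E
```

```text
0.1 [[-0.92, 0.39, -0.0], [0.39, 0.92, -0.0], [-0.0, -0.0, -1.0]]
0 0.2 [-25.7  36.9 -20.2 104.5  18.1  41.8  67.6]
0 0.003 [-33.2  56.9  -7.3 112.4  29.6  12.5  57.2]
0 0.26 [26.5 36.3 -4.9 87.9  3.5 55.9 83.3]
0 0.14 [ 33.5  46.1 -18.3  96.6  20.4  40.6  67.6]
1 0.2 [-53.   39.2  28.9 105.3 -26.9  42.4 -65.9]
1 0.003 [-41.7  57.5   8.4 112.7 -35.2  12.3 -59.2]
1 0.26 [ -2.8  49.   61.7  88.9 -45.1  69.8 -50.4]
1 0.14 [ -2.5  60.3  61.6  97.8 -60.4  61.5 -37.4]
```

```bash
python3 - <<'E'
from h import *
manip.reach([*C,.20],R(C)); manip.move_gripper(.064,40)
ci,im,d=grab('wrist','w1'); np.savez('w1.npz',im=im,d=d,T=ci['T'])
P=cloud(ci,d); im=im.astype(int)
m=(d>0)&(P[...,2]>.027)&(P[...,2]<.042)&(np.hypot(P[...,0]-C[0],P[...,1]-C[1])<.045)&(im.max(-1)-im.min(-1)<50)
Q=P[m]; print(m.sum(),cv2.minEnclosingCircle(Q[:,:2].astype(np.float32)),Q.mean(0), manip.get_t(),manip.get_q().round(1),manip.get_ee_pos())
E
```

```text
564 ((0.4102464020252228, 0.2715059816837311), 0.02487754076719284) [0.40986912 0.27117888 0.03211544] 1.725 [-25.7  36.9 -20.2 104.5  18.1  41.8  67.6] [0.40910721 0.27072149 0.20000182]
```

View pics/w1.png

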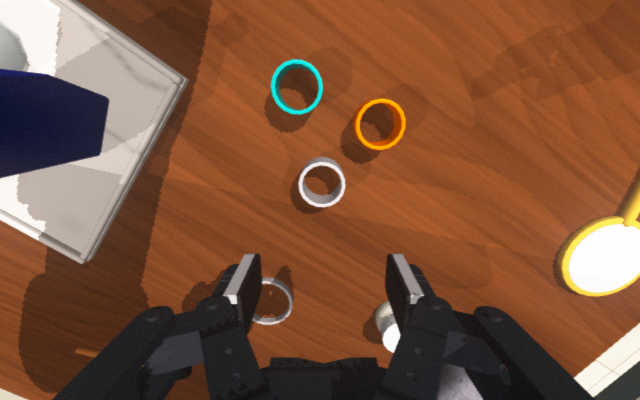

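The wrist view shows the steel collar at (322,183), centred between the fingertips (260 and 387). The orange and turquoise rings are clear of the fingers. I'll descend and grip.

```bash
sed -i 's/^C=.*/C=np.array([.4101,.2713]); F=np.array([.488,-.2518])/' h.py
python3 - <<'E'
from h import *
R0=R(C)
manip.movel([*C,.06],.15,R0)
hit=manip.movel([*C,.004],.05,stop_force=4)
z=manip.get_ee_pos()[2]; print('hit',hit,z)
if hit: manip.movel([*C,z+.006],.05)
manip.move_gripper(.03,60)
print(manip.get_gripper_width(),manip.get_gripper_force(),manip.get_contact_force().round(1),manip.get_ee_pos().round(4))
g=manip.get_ee_pos()[2]
ok=manip.get_gripper_width()
if ok>.045:
    manip.movel([*C,.10],.1)
    ci,im,d=grab('wrist','w2'); P=cloud(ci,d); np.savez('w2.npz',d=d,im=im,T=ci['T'])
    print(manip.get_gripper_width(),manip.get_ee_pos(),manip.get_t(),manip.get_contact_force().round(1))
E
```

```text
hit False 0.00425403392373299
0.0489747684390262 59.65622529387474 [-2.1 -2.3 14. ] [0.4103 0.2713 0.0047]
0.0485825322019876 [0.40986552 0.27116925 0.09948836] 5.5333 [-0.3 -0.6 -1.3]
```

View pics/w2.png

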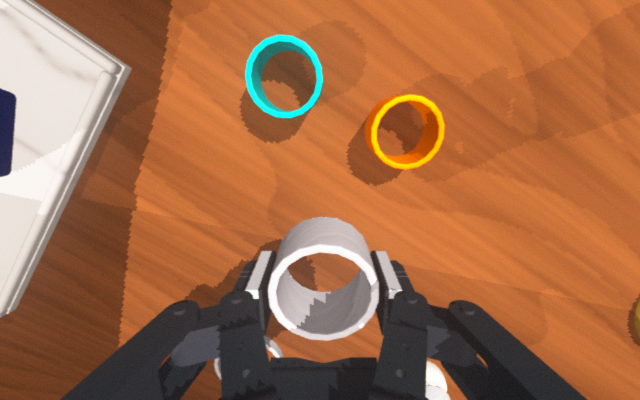

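The collar at (323,292) is held squarely between the pads. Next I'll measure its offset from the TCP, carry it above the round flask and look again.

```bash
python3 - <<'E'
from h import *
def held(z):
    ci,im,d=grab('wrist'); P=cloud(ci,d); e=manip.get_ee_pos(); im=im.astype(int)
    m=(d>0)&(P[...,2]>e[2]+.022)&(P[...,2]<e[2]+.036)&(np.hypot(P[...,0]-e[0],P[...,1]-e[1])<.035)&(im.min(-1)>120)&(im.max(-1)-im.min(-1)<30)
    k,l,s,_=cv2.connectedComponentsWithStats(m.astype(np.uint8)); m=l==1+np.argmax(s[1:,4])
    Q=P[m]; c,r=cv2.minEnclosingCircle(Q[:,:2].astype(np.float32))
    o=manip.get_orientation(); print('held off (tool frame)',(o.T@(np.array([*c,e[2]])-e)).round(4),r,m.sum(),Q[:,2].max()-e[2])
held(0)
manip.movel([*C,.28],.2)
manip.reach([*F,.29],R(F)); held(0)
ci,im,d=grab('wrist','w3'); P=cloud(ci,d); im=im.astype(int)
b=(im[...,2]>im[...,0]+50)&(im[...,2]>im[...,1]+60)&(d>0)&(np.hypot(P[...,0]-F[0],P[...,1]-F[1])<.06)
for a,c in((.17,.2),(.128,.15)):
    m=b&(P[...,2]>a)&(P[...,2]<c)
    if m.sum()>5: Q=P[m];print(a,m.sum(),cv2.minEnclosingCircle(Q[:,:2].astype(np.float32)),np.median(Q[:,2]))
print(manip.get_t(),manip.get_gripper_width(),manip.get_ee_pos().round(4),manip.get_q().round(1))
E
```

```text
held off (tool frame) [-0.      0.0007 -0.    ] 0.02571430616080761 3348 0.029871854003388515
held off (tool frame) [0.0013 0.0014 0.    ] 0.02524733543395996 2758 0.02978548237627726
0.17 314 ((0.48926740884780884, -0.25115662813186646), 0.012662847526371479) 0.18475989390253958
0.128 2898 ((0.4886978268623352, -0.25159406661987305), 0.03710348159074783) 0.13669991385352318
8.65 0.04852605391979772 [ 0.4884 -0.2509  0.29  ] [27.5 34.6 -6.9 84.8  4.5 60.9 82.4]
```

View pics/w3.png

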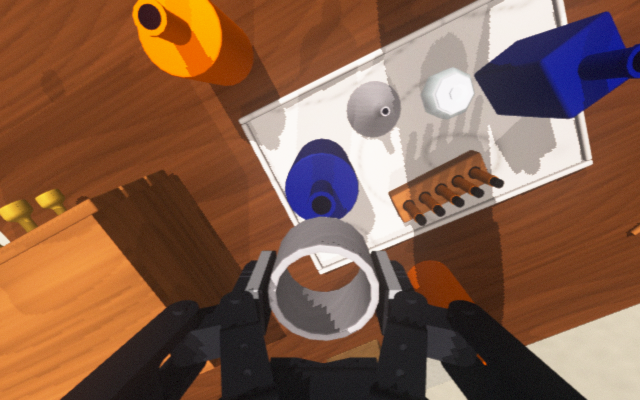

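The wrist view shows the flask lip at (321,205), in line with the collar at (323,292), and both neighbours are clear. I'll lower with force watch.

```bash
python3 - <<'E'
from h import *
F=np.array([.4888,-.2515]); manip.movel([*F,.195],.12,R(F))
f0=manip.get_contact_force(); print(f0.round(1))
h1=manip.movel([*F,.155],.06,stop_force=6); print(h1,manip.get_ee_pos().round(4))
if not h1:
    h=manip.movel([*F,.137],.02,stop_force=4)
    print(h,manip.get_ee_pos().round(4),manip.get_contact_force().round(1),manip.get_t())
E
```

```text
[ 0.8 -0.3 -2.1]
False [ 0.4889 -0.2515  0.1552]
True [ 0.4888 -0.2515  0.1427] [-0.7  1.2 10.6] 11.0417
```

Contact came at TCP z = 0.1427, as expected for the shoulder. Release gently, retreat and check.

```bash
python3 - <<'E'
from h import *
e=manip.get_ee_pos()
manip.move_gripper(.056,20); manip.dwell(.2); manip.move_gripper(.075)
print(manip.get_contact_force().round(1),manip.get_gripper_width())
manip.movel([e[0],e[1],.29],.1); 
a=np.array([.37,-.19,.32]); manip.movel(a,.2)
for n in('top','scene','wrist'):
    ci,im,d=grab(n,n+'9');P=cloud(ci,d);im=im.astype(int)
    near=(d>0)&(np.hypot(P[...,0]-.489,P[...,1]+.2515)<.045)
    st=near&(P[...,2]>.15)&(im.max(-1)-im.min(-1)<50)&(P[...,2]<.182)
    bl=near&(im[...,2]>im[...,0]+50)&(im[...,2]>im[...,1]+60)&(P[...,2]>.178)
    for k,m in(('collar',st),('lip',bl)):
        if m.sum()>5:Q=P[m];print(n,k,m.sum(),cv2.minEnclosingCircle(Q[:,:2].astype(np.float32)),np.percentile(Q[:,2],[50,95]).round(3))
    s=im[:,:,::-1].astype(np.uint8)
    u,v={'top':(421,216),'scene':(301,109),'wrist':(320,200)}[n]
    if n!='wrist': cv2.imwrite(f'pics/{n}9c.png',cv2.resize(s[v-50:v+50,u-50:u+50],(400,400)))
a,b=cv2.imread('pics/top9c.png'),cv2.imread('pics/scene9c.png');cv2.imwrite('pics/chk.png',np.hstack([a,b]))
print(manip.get_t())
E
```

```text
[-0.5 -0.3  0.5] 0.07484005773736815
top collar 199 ((0.4859020411968231, -0.25041744112968445), 0.0250262338668108) [0.17  0.174]
top lip 43 ((0.4873080551624298, -0.25350674986839294), 0.01211439911276102) [0.186 0.188]
scene collar 282 ((0.48989570140838623, -0.24634642899036407), 0.02670082449913025) [0.164 0.172]
scene lip 11 ((0.4913967251777649, -0.25267061591148376), 0.013301369734108448) [0.185 0.187]
wrist collar 1059 ((0.48761090636253357, -0.24938242137432098), 0.02534281089901924) [0.166 0.173]
wrist lip 126 ((0.489219069480896, -0.25199198722839355), 0.012202347628772259) [0.185 0.186]
14.4167
```

View pics/chk.png

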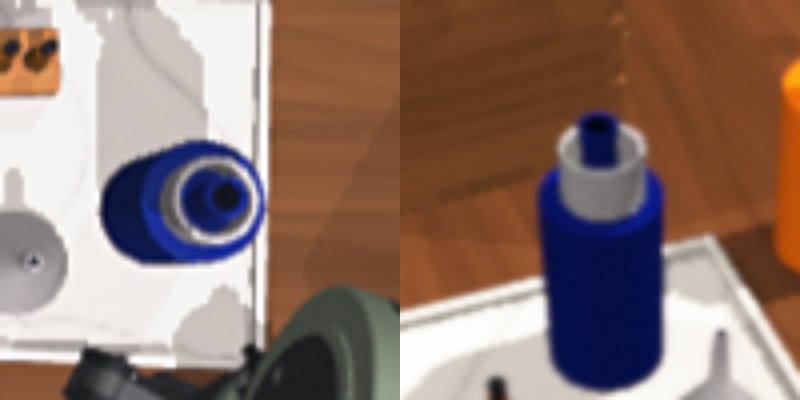

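The collar sits flat on the shoulder around the neck (left crop (215,200), right crop (602,175)). It is about 3 mm off axis with its top at 0.171, and the flask is upright in its place.

```bash
python3 -c "
from workcell import manip
print(manip.hand_in())"
```

```text
the job is handed in; nothing more can be done
None
```

The collar was lowered and released on the round flask's shoulder, about 3 mm off the neck axis by camera, with the flask upright in its place; the job is handed in but no verdict was returned, and I did not re-measure the square flask or the bangle.

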